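# Set the square diffuser of the large filter wheel in its window

## Robot

A 6-joint arm with a two-finger parallel gripper is mounted at the origin on a cart in front of the work surface, level with it; the furniture and walls round the work are solid. World frame = base frame: x ahead of the robot, y to its left, z up, the work surface at z = 0. Lengths are in mm, angles in rad, forces in N, time in s.
With the tool pointing down it reaches from about 300 to 775 mm from the base axis. Payload 14.6 kg.
Tool frame: the origin (TCP) lies where the fingers leave the gripper's body, on its centre line; the fingertips stand 97 mm ahead of it and the grasp point (between the pads) lies ahead of it (grip_depth is the z of the grasp point in the tool frame, in mm); z points along the fingers, y is the line along which they close (so a half turn about z gives the same grasp; the last joint's range is limited). The gripper opens to 94 mm and grips with 3 to 60 N. Pads are 16 mm wide; open, the fingers measure 119 mm over their backs; the gripper's body (75 mm by 177 mm) begins 78 mm behind the grasp point.
Start: joints at [1.175, 0.3, 1.521, -0, 1.321, -0.067], TCP at [177.597, 520.528, 302.646] pointing down, gripper open.
Joint ranges: [-3.03, 3.03], [-0.79, 2.21], [0.23, 2.52], [-1.04, 4.18], [0, 3.07], [-2.55, 2.55]. Speed limits (rad/s): [2.22, 2.22, 2.57, 3.14, 3.14, 3.14].

## Interface

Orientations are given as [roll, pitch, yaw] about the fixed x, y, z axes, in that order (R = Rz(yaw) Ry(pitch) Rx(roll)).
In Python, from cell import read_state, camera, sign_off, regions_of, spot_point, grip_depth gives the robot as it stands. The module is installed in compiled form; this text tells all that it offers.
- The arm moves only by the tool send_rows, never from a script. Its argument "series" is a list of rows, each a list of 3 entries, a list of its own where there are three numbers: the shift along the world's x, y, z in mm, then the turn about the world's z in degrees, then the closure, from -1 (fully open) to 1 (shut), so that 0 is half open. A call has 1 to 12 rows; each row shifts and turns the commanded pose from where the row before left it; what a row does not reach is not made up. A row lasts 1/10 s, in which the tool goes at most 50 mm and 8.59 degrees, less where a joint would pass 70% of its speed; a pose out of reach is approached as far as the arm can. A call is refused whole if a number of a shift passes 50 or a number of a turn 8.59, either way. A call with a gripper value outside its range is refused whole. The fingers move at their own pace and stop on an object; "squeeze" is the grip in N (left out, the last holds). Time passes only in rows, so rows that do not move let the fingers close. It gives the time, the measured TCP pose, the force, the opening and the grip force at its end, in the units of the state.
- read_state(): the state, without advancing time (a new reading comes with each control period).
- camera(name): name is "side" or "top"; returns a dict with "color" (400x640x3 uint8, blue, green, red), "fx", "fy", "cx", "cy" (pixels), "camera_from_world" (4x4, takes a point from world to camera coordinates). Camera axes: x right, y down, z forward; pixel columns grow to the right and rows downward; lengths in mm; the calibration is good to about 2 mm. A picture is of the moment at which its call begins. There is no depth.
- sign_off(): hands the job in; it is judged then, once.
Trained networks look in a picture, given as the dict that the camera call returned (one of the last four; its "shot" number tells which), for a name from the list of things; names that differ only in an ending like _2 or _b are one class to them, and where a whole thing is asked for, a point or a joint stands for the part that bears it (a point fixed in the world has none). Each returns a list of dicts, best first, with "confidence" (0 to 1); they miss things now and then, are a little off and sometimes report something else, mostly with a low value. They report only what shows in the picture. A call takes as long as a camera call. They do not tell look-alikes from the thing itself.
- regions_of(thing, picture): "mask" (400x640 bool, what is visible of it).
- spot_point(thing, picture): "point" ([x, y, z] in mm, in the coordinates of the camera as it stood for that picture, good to about 4 mm: a listed point, or the origin of a listed thing).
The state is a dict: "clock": time; "joints": joint angles; "qd": joint speeds; "effort": joint torques, N m; "eef_pos": TCP position; "eef_rot": TCP orientation; "wrist_force": force on the tool from outside, world axes, zero at the start; "moment": the same for the moment, N m; "finger_gap": finger opening in mm; "finger_force": force on a finger pad.
Only numpy, scipy, OpenCV 4.12 (cv2) and the standard library are available. Lean on these libraries where they do the work, as an engineer would, in place of code of your own. Each camera call takes 0.05 s, during which the arm holds its last target. There are 200 camera calls.

## Task

Two manual filter wheels stand on the bench. By the grip bar in its middle, turn the larger wheel until its one square insert shows whole in the middle of the fixed window frame, and let go. Leave the smaller wheel as it is.

Things in the scene. Friction and masses are not known exactly. Their poses are not given: they have to be found in the camera images.
- filter_unit: Larger filter wheel unit, fixed: round white housing 168 mm across, 24 high, with a black wheel (144 mm across, top at 32) on its vertical axis. Origin: on that axis at the bench, z up. A fixed aluminium frame on its -x side (robot's side at yaw 0), 52 mm wide, 32 to 81 mm from the axis, top 44 mm above the bench, has the window: 40 (y) by 30 mm (x), centred 53 mm from the axis.
- filter_wheel_grip (a point): On the larger wheel's axis, 76 mm above the bench, where to grip its upright grey grip bar: 12 mm thick, 44 mm long, top at 92 mm, flat sides bare from 47 mm up. Its length lies along the line through the axis and the square insert, the point's x axis. Pinch across the 12 mm, fingertips over 50 mm high so that they turn clear of the frame.
- filter_wheel (a joint): Angle of the larger wheel, rad, counterclockwise from above. Its white inserts lie 53 mm from the axis, 60 degrees apart: five round (11 mm), one square (20 mm). 0: square in mid-window, grip bar along the unit's x; at q the bar is along unit yaw + q. Starts at 0.75 to 1.3: turn clockwise. No stop or detent near 0; friction about 0.05 N m; stays where left.
- small_wheel_mark (a point): Top of the square insert (13 mm) of the smaller wheel, to be left alone: 33 mm above the bench, 36 mm from that wheel's axis. The smaller unit has the same form and is fixed: housing 120 mm across, wheel 96 mm, grip bar 29 mm long and 92 mm high.
Things that resemble listed ones, but are neither listed nor needed, are in the scene too. What is shaped like the filter_unit but orange is not meant.

How it is judged (in metres and radians):
At the end, for the whole second after the job is handed in: The larger wheel is at rest with its square insert in the middle of the window, within 10 degrees (about 9 mm) either way, which is where the whole square still shows (value of joint filter_wheel between -0.175 and 0.175 rad and velocity of joint filter_wheel between -0.05 and 0.05 rad/s); the robot touches nothing.
It fails at once if the smaller wheel is turned (its square insert moves more than 10 mm) (distance of small_wheel_mark from where it was at the start of the episode above 0.01 m).
It also fails if it takes over 29 s, if anything falls off the work surface, if the arm or the gripper's body presses on something with over 40 N, if the wrist force passes 120 N, or if a joint passes its speed limit or range.

## Working session

There is one attempt and no reset: what is moved stays moved. The work goes in short steps, Python scripts to look and compute and a tool call to move; the robot and the scene stay as the last step left them, time stands still between calls to the robot, and variables do not carry over. Pictures are saved under pics/ and viewed, at most 10 in all, crops included, and the job is handed in when it is done.

Besides the shell and the picture viewer there is one more tool, called after "Emit:" as name([rows], argument=value, ...), one row to a line, values as JSON. send_rows: Moves the arm, as the interface text tells. Its arguments: {"type":"object","properties":{"series":{"type":"array"},"squeeze":{"type":"number"}},"required":["series"]}

```bash
mkdir -p pics; cat > h.py <<'E'
import numpy as np, cv2
from cell import *
def world(p,c):
    return (np.linalg.inv(np.array(c["camera_from_world"]))@np.r_[p,1])[:3]
def back(u,v,z,c):
    T=np.linalg.inv(np.array(c["camera_from_world"])); d=T[:3,:3]@np.array([(u-c["cx"])/c["fx"],(v-c["cy"])/c["fy"],1]); o=T[:3,3]
    return o+d*(z-o[2])/d[2]
def proj(p,c):
    q=np.array(c["camera_from_world"])@np.r_[p,1]; return np.array([q[0]/q[2]*c["fx"]+c["cx"],q[1]/q[2]*c["fy"]+c["cy"]])
E
python3 - <<'E'
from h import *
print(read_state(), grip_depth)
for n in("top","side"):
    c=camera(n); cv2.imwrite(f"pics/{n}0.png",c["color"])
    for t in("filter_unit","filter_wheel_grip","small_wheel_mark"):
        for r in spot_point(t,c)[:4]: print(n,t,round(r["confidence"],2),world(r["point"],c).round(),proj(world(r["point"],c),c).round())
E
```

```text
{'clock': 0.0, 'joints': array([ 1.17537347e+00,  3.00448700e-01,  1.52158578e+00, -1.28263344e-05,
        1.32069325e+00, -6.65729303e-02]), 'qd': array([ 0.00012419, -0.00168614, -0.00057436,  0.00091261,  0.00268946,
        0.00123859]), 'effort': array([ 7.72248750e-04, -5.31806266e+01, -3.52737415e+01,  7.07995822e-02,
        2.43999698e-02, -4.64312109e-05]), 'eef_pos': array([177.55679335, 520.3895505 , 302.09656463]), 'eef_rot': array([-3.14045926e+00, -6.31138145e-05,  2.81274587e+00]), 'wrist_force': array([0.04000606, 0.08155015, 0.16900264]), 'moment': array([ 0.06186767,  0.04046706, -0.03083875]), 'finger_force': 0.0, 'finger_gap': 94.14794349501875} 78.39999999999999
top filter_unit 0.62 [ 435. -576.    1.] [445. 216.]
top filter_wheel_grip 0.59 [521. -79.  81.] [306. 188.]
top filter_wheel_grip 0.58 [ 441. -572.   76.] [450. 211.]
top small_wheel_mark 0.85 [492. 273.  30.] [207. 200.]
side filter_unit 0.9 [ 437. -577.   -0.] [364. 362.]
side filter_unit 0.8 [518. -75.   3.] [330. 214.]
side filter_wheel_grip 0.97 [514. -74.  74.] [329. 194.]
side filter_wheel_grip 0.63 [ 430. -574.   74.] [362. 335.]
side small_wheel_mark 0.82 [491. 273.  36.] [298. 159.]
```

View pics/top0.png

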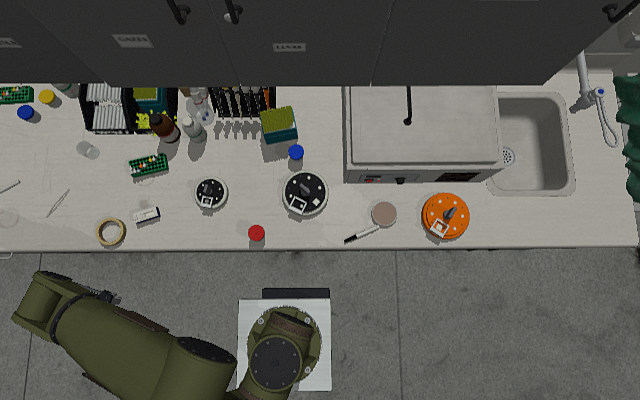

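View pics/side0.png

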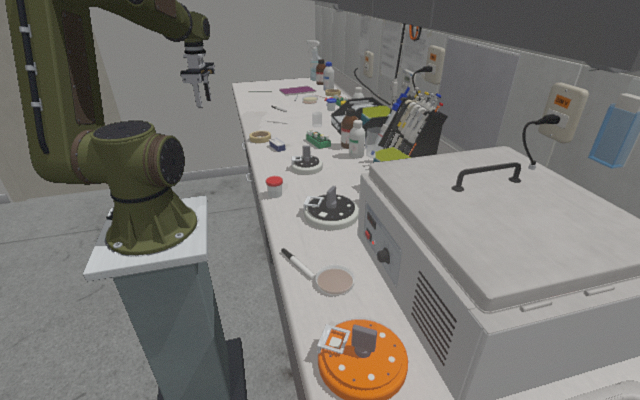

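```bash
python3 - <<'E'
from h import *
P=[]
for n in("top","side"):
    c=camera(n); u,v=proj([517,-76,32],c).round().astype(int)
    k=cv2.resize(c["color"][v-33:v+33,u-33:u+33],(390,390),interpolation=cv2.INTER_CUBIC); P.append(k); print(n,u-33,v-33,"scale",390/66)
    c0=world([0,0,0],c); print("cam",c0.round())
    g=c["color"][v-33:v+33,u-33:u+33].min(2)
    for t in("filter_unit","filter_wheel"):
        for r in regions_of(t,c)[:4]:
            ys,xs=np.nonzero(r["mask"]); print(t,round(r["confidence"],2),xs.min(),xs.max(),ys.min(),ys.max())
    m=(g>150).astype(np.uint8); nn,l,s,ce=cv2.connectedComponentsWithStats(m)
    for i in range(1,nn):
        if s[i,4]>3: 
            a=ce[i]+[u-33,v-33]; print(s[i,4],a.round(1),back(*a,32,c)[:2].round(1))
cv2.imwrite("pics/crop.png",np.hstack(P))
E
```

```text
top 272 159 scale 5.909090909090909
cam [ 221. -112. 1433.]
filter_unit 0.89 282 327 171 216
filter_unit 0.81 421 468 193 239
filter_wheel 0.91 286 323 173 211
filter_wheel 0.76 426 466 196 235
1745 [310.4 190.4] [524.4 -93.6]
5 [308.4 177.2] [572.7 -86.7]
27 [284.7 193.5] [513.6  -2.2]
6 [294.  181.5] [557.2 -35.2]
5 [319.2 187.4] [ 535.1 -125. ]
4 [290.5 195.5] [506.3 -22.9]
86 [296.9 206.2] [467.7 -45.6]
25 [315.5 201.6] [ 483.5 -111.6]
side 297 173 scale 5.909090909090909
cam [ 254. -965.  614.]
filter_unit 0.74 316 407 319 399
filter_unit 0.72 303 357 186 229
filter_wheel 0.63 308 354 186 220
filter_wheel 0.61 324 401 321 388
1512 [325.4 186. ] [536.6  46.8]
4 [338.5 197.5] [556.1 -35.9]
5 [348.2 204.6] [571.9 -84.2]
235 [336.7 218.1] [ 516.6 -145. ]
27 [322.7 213.8] [ 483.8 -112.3]
6 [341.  213.5] [ 535.8 -125.3]
721 [325.2 231.9] [ 466.9 -200.3]
```

View pics/crop.png

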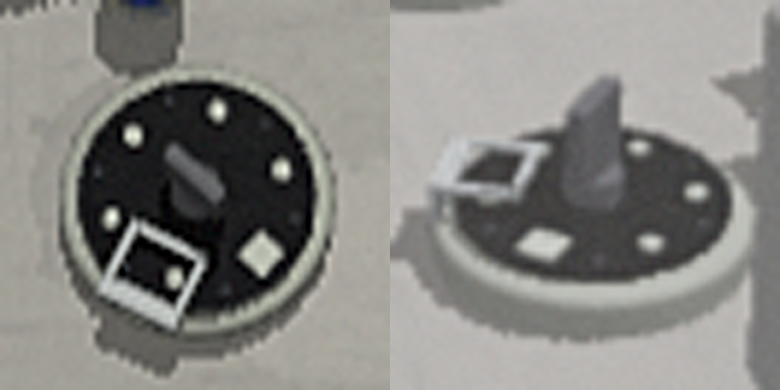

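The top crop shows the white unit with its frame at about px (298,204) and the square insert at (315.5,201.6). Opposite pairs of inserts put the axis near (520.5,-74) and the bar at about 46°. The orange unit at (445,216) is the decoy. I'll fit the frame yaw while I start moving.

```bash
python3 - <<'E'
from h import *
cs=[camera("top"),camera("side")]
def poly(x0,x1,w,a,C,c,z=44):
    R=np.array([[np.cos(a),-np.sin(a)],[np.sin(a),np.cos(a)]])
    return np.array([proj(np.r_[C+R@[x,y],z],c) for x,y in((-x0,-w),(-x0,w),(-x1,w),(-x1,-w))])
def mask(p):
    m=np.zeros((3200,5120),np.uint8); cv2.fillPoly(m,[(p*8+4).round().astype(int)],1); return m[1200:1900,2200:2900]>0
for c in cs:
    g=cv2.resize(c["color"],None,fx=8,fy=8,interpolation=cv2.INTER_LINEAR).min(2)[1200:1900,2200:2900].astype(float)
    best=[]
    for a in range(-45,0):
        for dx in(-4,-2,0,2,4):
            for dy in(-4,-2,0,2,4):
                C=np.array([520.5+dx,-73.8+dy]); i=mask(poly(38,68,20,np.radians(a),C,c)); o=mask(poly(32,81,26,np.radians(a),C,c))&~i
                best.append((g[o].mean()-g[i].mean()-g[o].std(),a,dx,dy))
    best.sort(reverse=True); print(best[:6])
E
```

```text
[(np.float64(82.22183342300428), -28, 0, 0), (np.float64(81.37939621042469), -27, 0, 0), (np.float64(79.409200298038), -30, -2, -2), (np.float64(79.18811978808182), -26, 0, 2), (np.float64(76.57284129440566), -25, 0, 2), (np.float64(74.71614458363645), -23, 2, 4)]
[(np.float64(57.82526383446098), -28, -2, -2), (np.float64(57.39436446267884), -29, -2, -2), (np.float64(57.3910306564007), -30, -2, -4), (np.float64(56.30600771129774), -31, -2, -4), (np.float64(56.239736568519774), -29, -2, -4), (np.float64(55.86788274565356), -27, -2, -2)]
```

Emit:
send_rows([
  [[17, -30, 0], -5.7, -1],
  [[17, -30, 0], -5.7, -1],
  [[17, -30, 0], -5.7, -1],
  [[17, -30, 0], -5.7, -1],
  [[17, -30, 0], -5.7, -1],
  [[17, -30, 0], -5.7, -1],
  [[17, -30, 0], -5.7, -1],
  [[17, -30, 0], -5.7, -1],
  [[17, -30, 0], -5.7, -1],
  [[17, -30, 0], -5.7, -1],
])

```text
clock: 1.8
eef_pos: [348.0, 219.2, 302.8]
eef_rot: [3.141, -0.0, 1.814]
wrist_force: [0.0, -0.2, -0.6]
finger_gap: 93.7
finger_force: 0.0
```

Emit:
send_rows([
  [[17, -30, 0], -5.8, -1],
  [[17, -30, 0], -5.8, -1],
  [[17, -30, 0], -5.8, -1],
  [[17, -30, 0], -5.8, -1],
  [[17, -30, 0], -5.8, -1],
  [[17, -30, 0], -5.8, -1],
  [[17, -30, 0], -5.8, -1],
  [[17, -30, 0], -5.8, -1],
  [[17, -30, 0], -5.8, -1],
  [[19, -23, 0], -5.8, -1],
  [[0, 0, 0], 0, -1],
  [[0, 0, 0], 0, -1],
])

```text
clock: 3.0
eef_pos: [519.5, -72.6, 302.3]
eef_rot: [-3.141, 0.0, 0.806]
wrist_force: [0.2, 0.8, 0.2]
finger_gap: 94.1
finger_force: 0.0
```

```bash
python3 - <<'E'
from h import *
s=read_state();print(s["eef_pos"],s["eef_rot"],s["joints"])
c=camera("side");cv2.imwrite("pics/s1.png",cv2.resize(c["color"][80:250,220:450],None,fx=3,fy=3))
for r in spot_point("filter_wheel_grip",c)[:2]: print(r["confidence"],world(r["point"],c).round())
E
```

```text
[519.50136275 -72.60179883 302.27904814] [-3.14086564e+00  3.14266813e-04  8.06065430e-01] [-2.08723082e-01  2.43830912e-01  1.59306161e+00  1.21024972e-04
  1.30548351e+00  5.55976149e-01]
0.65 [515. -76.  75.]
0.55 [ 434. -573.   74.]
```

View pics/s1.png

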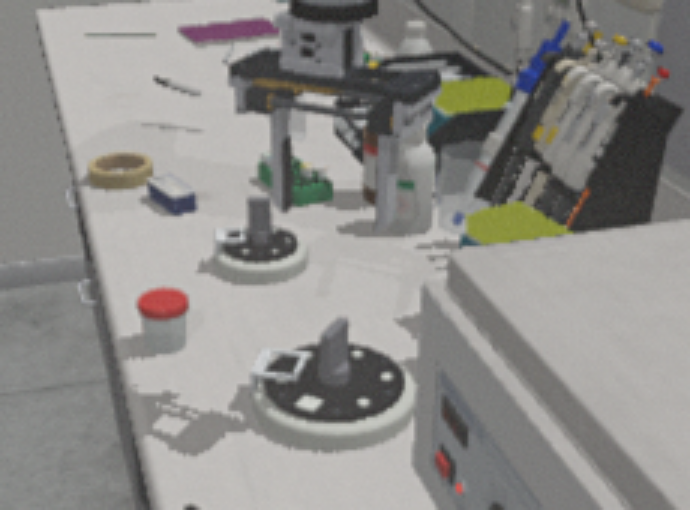

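The gripper is open above the larger wheel and lined up across the bar. The oven edge lies clear. Now I'll descend and close.

Emit:
send_rows([
  [[0, -2, -25], 0, -1],
  [[0, 0, -25], 0, -1],
  [[0, 0, -25], 0, -1],
  [[0, 0, -25], 0, -1],
  [[0, 0, -20], 0, -1],
  [[0, 0, -15], 0, -1],
  [[0, 0, -12], 0, -1],
  [[0, 0, 0], 0, -1],
  [[0, 0, 0], 0, -1],
])

```text
clock: 4.0
eef_pos: [519.7, -74.2, 156.2]
eef_rot: [3.141, -0.0, 0.806]
wrist_force: [0.2, 0.0, 0.4]
finger_gap: 93.9
finger_force: 0.0
```

Emit:
send_rows([
  [[0, 0, 0], 0, 0],
  [[0, 0, 0], 0, 0.4],
  [[0, 0, 0], 0, 0.7],
  [[0, 0, 0], 0, 1],
  [[0, 0, 0], 0, 1],
  [[0, 0, 0], 0, 1],
  [[0, 0, 0], 0, 1],
  [[0, 0, 0], 0, 1],
], squeeze=20)

```text
clock: 4.8
eef_pos: [519.6, -74.5, 155.6]
eef_rot: [-3.142, 0.0, 0.806]
wrist_force: [0.5, 0.8, -0.1]
finger_gap: 33.6
finger_force: 0.0
```

Emit:
send_rows([
  [[0, 0, 0], 0, 1],
  [[0, 0, 0], 0, 1],
  [[0, 0, 0], 0, 1],
  [[0, 0, 0], 0, 1],
  [[0, 0, 0], 0, 1],
  [[0, 0, 0], 0, 1],
])

```text
clock: 5.4
eef_pos: [520.0, -74.9, 155.7]
eef_rot: [3.14, -0.0, 0.805]
wrist_force: [3.7, -4.3, -3.4]
finger_gap: 11.9
finger_force: 20.0
```

Emit:
send_rows([
  [[0, 0, 0], -4, 1],
  [[0, 0, 0], -4, 1],
  [[0, 0, 0], -4, 1],
  [[0, 0, 0], -4, 1],
  [[0, 0, 0], -4, 1],
  [[0, 0, 0], -4, 1],
  [[0, 0, 0], -4, 1],
  [[0, 0, 0], -4, 1],
], squeeze=30)

```text
clock: 6.2
eef_pos: [519.5, -74.0, 155.6]
eef_rot: [-3.141, 0.0, 0.244]
wrist_force: [-1.0, 5.4, 2.2]
finger_gap: 11.6
finger_force: 30.0
```

Turning cleanly, with low forces. Yaw is 14° now and the target is -27.5°.

Emit:
send_rows([
  [[0, 0, 0], -4, 1],
  [[0, 0, 0], -4, 1],
  [[0, 0, 0], -4, 1],
  [[0, 0, 0], -4, 1],
  [[0, 0, 0], -4, 1],
  [[0, 0, 0], -4, 1],
  [[0, 0, 0], -4, 1],
  [[0, 0, 0], -4, 1],
  [[0, 0, 0], -4, 1],
  [[0, 0, 0], -4, 1],
  [[0, 0, 0], -1.5, 1],
  [[0, 0, 0], 0, 1],
])

```text
clock: 7.4
eef_pos: [519.7, -72.6, 155.6]
eef_rot: [-3.139, 0.002, -0.478]
wrist_force: [-0.1, 17.3, 2.0]
finger_gap: 11.6
finger_force: 30.0
```

Emit:
send_rows([
  [[0, 0, 0], 0, 1],
  [[0, 0, 0], 0, 0.6],
  [[0, 0, 0], 0, 0.2],
  [[0, 0, 0], 0, -0.2],
  [[0, 0, 0], 0, -0.6],
  [[0, 0, 0], 0, -1],
  [[0, 0, 0], 0, -1],
  [[0, 0, 0], 0, -1],
  [[0, 0, 0], 0, -1],
  [[0, 0, 0], 0, -1],
  [[0, 0, 0], 0, -1],
  [[0, 0, 0], 0, -1],
])

```text
clock: 8.6
eef_pos: [519.6, -74.4, 155.6]
eef_rot: [-3.142, 0.0, -0.477]
wrist_force: [0.3, -0.2, 1.4]
finger_gap: 92.8
finger_force: 0.0
```

Released. I'll lift, and check from the side and from above.

Emit:
send_rows([
  [[0, 0, 20], 0, -1],
  [[0, 0, 35], 0, -1],
  [[0, 0, 40], 0, -1],
  [[0, 0, 40], 0, -1],
  [[-17, 30, 10], 0, -1],
  [[-17, 30, 0], 0, -1],
  [[-17, 30, 0], 0, -1],
  [[-17, 30, 0], 0, -1],
  [[-17, 30, 0], 0, -1],
  [[-17, 30, 0], 0, -1],
  [[-17, 30, 0], 0, -1],
  [[-17, 30, 0], 0, -1],
])

```text
clock: 9.8
eef_pos: [382.7, 166.5, 300.8]
eef_rot: [-3.141, -0.0, -0.477]
wrist_force: [0.6, 0.6, -0.2]
finger_gap: 93.6
finger_force: 0.0
```

Emit:
send_rows([
  [[-17, 30, 0], 0, -1],
  [[-17, 30, 0], 0, -1],
  [[-17, 30, 0], 0, -1],
  [[-17, 30, 0], 0, -1],
  [[0, 0, 0], 0, -1],
  [[0, 0, 0], 0, -1],
])

```text
clock: 10.4
eef_pos: [333.7, 255.5, 299.6]
eef_rot: [-3.123, 0.028, -0.441]
wrist_force: [0.6, -0.0, 0.2]
finger_gap: 93.9
finger_force: 0.0
```

```bash
python3 - <<'E'
from h import *
P=[]
for n in("top","side"):
    c=camera(n); u,v=proj([520,-74,32],c).round().astype(int)
    P.append(cv2.resize(c["color"][v-33:v+33,u-33:u+33],(390,390),interpolation=cv2.INTER_CUBIC))
    g=c["color"][v-33:v+33,u-33:u+33].min(2)
    m=(g>140).astype(np.uint8); nn,l,s,ce=cv2.connectedComponentsWithStats(m)
    for i in range(1,nn):
        if 3<s[i,4]<100:
            a=ce[i]+[u-33,v-33]; w=back(*a,32,c)[:2]; d=w-[520.5,-73.8]; print(n,s[i,4],w.round(1),np.degrees(np.arctan2(d[1],d[0])).round(1),np.hypot(*d).round(1))
cv2.imwrite("pics/crop2.png",np.hstack(P)); print(read_state()["eef_pos"])
E
```

```text
top 5 [565.6 -43.7] 33.7 54.2
top 4 [567.9 -97.8] -26.8 53.1
top 6 [ 522.5 -127.2] -87.8 53.4
top 6 [519.  -19.3] 91.6 54.5
top 23 [472.3 -47.8] 151.6 54.8
top 7 [ 476.1 -102.6] -147.0 53.0
top 4 [439.5 -72.5] 179.1 81.0
side 6 [564.8 -44.7] 33.3 53.0
side 6 [566.  -99.7] -29.6 52.4
side 6 [ 475.1 -102.6] -147.6 53.7
side 6 [ 522.9 -127.2] -87.4 53.4
[333.85076414 255.25689221 299.68718611]
```

View pics/crop2.png

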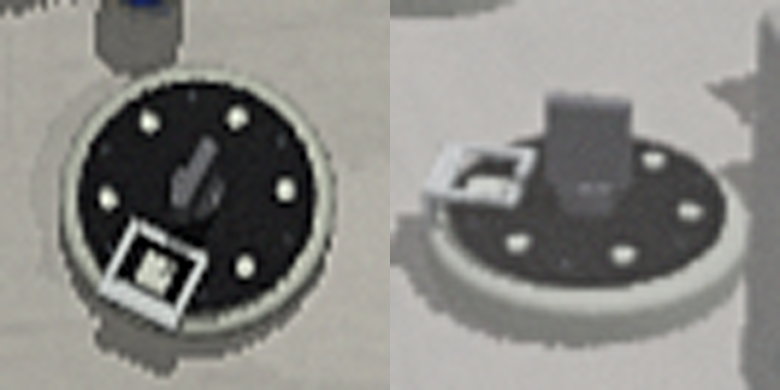

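The square (crop px 156,270) shows whole and centred in the window. The inserts put it at 152.5°, matching the frame, and the arm is clear.

```bash
python3 -c "
from cell import *
print(sign_off())"
```

```text
the job is handed in; nothing more can be done
None
```

I turned the larger wheel until its square insert sat whole in the middle of the window (within about 2° in the camera pictures), let go, moved the arm clear without going near the smaller wheel, and handed the job in at about 10.5 s.

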